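# Lay the coffee board for a guest

### The arm

A 6-joint arm with a two-finger parallel gripper is mounted at the origin on the work surface. World frame = base frame: x ahead of the robot, y to its left, z up, the work surface at z = 0. Lengths are in m, angles in degrees, forces in N, time in s.
With the tool pointing down it reaches from about 0.375 to 0.9 m from the base axis. Payload 3.1 kg.
Tool frame: the origin (TCP) lies at the very end of the fingers, on their centre line; the grasp point (between the pads) lies bot.hold_point_z behind it (bot.hold_point_z is the distance from the TCP to the grasp point, in m); z points along the fingers, y is the line along which they close (so a half turn about z gives the same grasp; the last joint's range is limited). The gripper opens to 87 mm and grips with 3 to 60 N. Pads are 19 mm wide; open, the fingers measure 117 mm over their backs; the gripper's body (75 mm by 190 mm) begins 51 mm behind the grasp point.
Start: joints at [-75.716, 30.224, 82.088, -0, 67.689, -10.227], TCP at [0.259, -0.569, 0.223] pointing down, gripper open.
Joint ranges: [-176.69, 176.69], [-43.24, 126.21], [12.49, 139.97], [-82, 262], [0, 151.66], [-163.58, 163.58]. Speed limits (degrees/s): [159.86, 159.86, 180, 180, 180, 180].

### API

Orientations are given as a 3x3 rotation matrix whose columns are the frame's x, y, z axes.
In Python, from rig import bot gives the robot as it stands.
- The arm moves only by the tool apply_moves, never from a script. Its argument "plan" is one flat list of numbers, 4 for each row, row after row: the shift along the world's x, y, z normalised to -1 to 1, where 1 is 0.05 m, then the turn about the world's z normalised to -1 to 1, where 1 is 10 degrees. A call has 1 to 12 rows; each row shifts and turns the commanded pose from where the row before left it; what a row does not reach is not made up. A row lasts 1/8 s, in which the tool goes at most 62.5 mm and 10.7 degrees, less where a joint would pass 70% of its speed; a pose out of reach is approached as far as the arm can. A call with a number of a shift or a turn outside -1 to 1 is refused whole. A call with a gripper value outside its range is refused whole. "grip" is the closure, from -1 (fully open) to 1 (shut), so that 0 is half open, set as the call begins (left out, the last holds). The fingers move at their own pace and stop on an object; the grip force is fixed at half the most. Time passes only in rows, so rows that do not move let the fingers close. It gives the time, the measured TCP pose, the force, the opening and the grip force at its end, in the units of the state.
- bot.read_state(): the state, without advancing time (a new reading comes with each control period).
- bot.capture(name): name is "scene" or "top" or "wrist"; returns (picture, depth): 420x560x3 uint8, red, green, blue; 420x560 float32, m along the optical axis (not along the pixel's ray), 0 where there is no reading.
- bot.camera_info(name): a dict with "vertical_fov" (degrees; the focal length in pixels is half the picture's height over the tangent of half this angle, whatever the lens; pixels are square), "cx", "cy" (the principal point, pixels), "rvec" (rotation vector, rad) and "tvec" (3), from world to camera coordinates, as OpenCV has them; the wrist camera has in their place "mount" (4x4, takes a point from camera to tool coordinates, whose origin is the TCP and whose axes are the flange's). Camera axes: x right, y down, z forward; pixel columns grow to the right and rows downward; lengths in m; the calibration is good to about 2 mm. A picture is of the moment at which its call begins: read the wrist's pose just before it. camera_info takes no time and is no camera call.
- bot.hand_in(): hands the job in; it is judged then, once.
Trained networks look in the newest picture that a camera, given by its name, has taken for a name from the list of things; names that differ only in an ending like _2 or _b are one class to them, and where a whole thing is asked for, a point or a joint stands for the part that bears it (a point fixed in the world has none). Each returns a list of dicts, best first, with "p" (0 to 1); they miss things now and then, are a little off and sometimes report something else, mostly with a low value. They report only what shows in the picture. A call takes as long as a camera call. They do not tell look-alikes from the thing itself.
- bot.outline_of(camera, target): "mask" (420x560 bool, what is visible of it) and "xy" ([column, row] as shares, 0 to 1, of the picture: columns of its width, rows of its height, amid what is visible of it).
- bot.pinpoint(camera, target): "xy" ([column, row] as shares, 0 to 1, of the picture: columns of its width, rows of its height: a listed point, or the origin of a listed thing).
The state is a dict: "time_s": time; "joint_positions": joint angles; "qvel": joint speeds; "tau": joint torques, N m; "position": TCP position; "tcp_rot": TCP orientation; "force": force on the tool from outside, world axes, zero at the start; "moment": the same for the moment, N m; "opening": opening from 0.0 (shut) to 1.0 (fully open); "grasp_force": force on a finger pad.
Only numpy, scipy, OpenCV 4.12 (cv2) and the standard library are available. Lean on these libraries where they do the work, as an engineer would, in place of code of your own. Each camera call takes 0.05 s, during which the arm holds its last target. There are 200 camera calls.

### The job

Please lay the wooden serving board for coffee. The blue cup has been left on the guest's red coaster: stand it in the middle of the square cork mat, and stand the guest's white mug in the middle of the red coaster instead. Stand the steel sugar canister on the middle of the board, midway between mug and cup, with the little green-lidded cardamom tin centred on top of it; keep everything upright, set the cup and mug down gently without dropping them, and leave the yellow bowl and the copper coffee pot where they are.

Things in the scene. Friction and masses are not known exactly. Their poses are not given: they have to be found in the camera images.
- cup_center (a point): Blue glazed china cup without a handle, open at the top: straight round wall, 62 mm across, 74 mm high, wall 4 mm, 0.2 kg. The point is its centre, half-way up (37 mm above its foot); z points up out of its mouth. At the start it stands on the red coaster.
- mug_center (a point): White porcelain mug, empty and open at the top: straight round wall, 66 mm across, 80 mm high, wall 4 mm, about 0.26 kg, with one small loop handle on its +y side that reaches 61 mm from the axis, between 15 and 69 mm above the foot. The point is on the mug's axis, half-way up (40 mm above its foot); z is up, so that a grip closing along the mug's x axis is clear of the handle. It starts on the table top.
- canister_center (a point): Steel sugar canister with a flat black knurled twist cap (screwed on, it stays on): round, 62 mm across, 84 mm high in all, cap 61 mm across, about 0.32 kg. The point is its centre, half-way up (42 mm above its foot and 42 mm below the flat top of the cap); z is up. It starts on the table top.
- tin_center (a point): Small round steel cardamom tin with a flat green lid (firmly on): 48 mm across, 50 mm high, about 0.1 kg. The point is its centre, half-way up (25 mm above its foot); z is up. It starts on the table top.
- board: Dark wooden serving board lying on the table, too heavy to shift: 120 mm along its x, 380 mm along its y, 14 mm thick. Origin at the centre of its underside, on the table top (z = 0); its top is at z = 0.014. The coaster lies near one end and the cork mat near the other, each about 125 mm from the board's centre along its y, either way round; the middle of the board is bare.
- coaster: Round red hard-silicone coaster that clings to the board: 96 mm across, 6 mm thick, flat. Origin at the centre of its underside, which lies on the board; its top is at z = 0.020.
- cork_mat: Square light-brown cork mat fixed to the board: 96 by 96 mm, 6 mm thick, flat. Origin at the centre of its underside, which lies on the board; its top is at z = 0.020. Its edges are along its x and y.
- bowl: Yellow plastic bowl with dates in it, loose on the table, to be left alone: 120 mm across the rim, 50 mm high. Origin at the centre of its underside, z up.
- coffee_pot: Small copper coffee pot, loose on the table, to be left alone: 72 mm across, 64 mm high, with a thin wooden handle along its -x that rises to 83 mm above the table and ends 140 mm from the axis. Origin at the centre of its underside, z up.
Things that resemble listed ones, but are neither listed nor needed, are in the scene too. What is shaped like the part that bears mug_center but pink is not meant. What is shaped like the part that bears canister_center but pink is not meant.

How it is judged (in metres and radians):
At the end, for the whole second after the job is handed in: Upright, at rest, let go: cup on the cork mat and mug on the red coaster, each centred within 15 mm; canister on the board within 15 mm of its centre; tin on the canister, centred within 10 mm. Bowl and coffee pot within 20 mm of their start (horizontal distance between cup_center and cork_mat below 0.015 m and height (world z) of cup_center between 0.052 and 0.062 m and angle between each of cup_center, mug_center, canister_center, tin_center's own z axis and vertical below 0.1 rad and linear speed of each of cup, mug, canister, tin below 0.02 m/s and horizontal distance between mug_center and coaster below 0.015 m and height (world z) of mug_center between 0.055 and 0.065 m and horizontal distance between canister_center and board below 0.015 m and height (world z) of canister_center between 0.051 and 0.061 m and horizontal distance between tin_center and canister_center below 0.01 m and height (world z) of tin_center between 0.118 and 0.128 m and distance of each of bowl, coffee_pot from where it was at the start of the episode below 0.02 m); the robot touches nothing.
It fails at once if a cup, mug, canister or tin is tipped over (more than about 40 degrees) (angle between any of cup_center, mug_center, canister_center, tin_center's own z axis and vertical above 0.7 rad).
It fails at once if the china cup or mug is dropped or flung: out of the fingers and faster than 0.5 m/s (a fall of about 13 mm) ((contact force between the fingers and cup below 0.1 N and linear speed of cup above 0.5 m/s) or (contact force between the fingers and mug below 0.1 N and linear speed of mug above 0.5 m/s)).
It fails at once if the yellow bowl or the coffee pot is pushed more than 20 mm from its place (distance of any of bowl, coffee_pot from where it was at the start of the episode above 0.02 m).
It also fails if it takes over 102 s, if anything falls off the work surface, if the arm or the gripper's body presses on something with over 40 N, if the wrist force passes 120 N, or if a joint passes its speed limit or range.

## Working session

There is one attempt and no reset: what is moved stays moved. The work goes in short steps, Python scripts to look and compute and a tool call to move; the robot and the scene stay as the last step left them, time stands still between calls to the robot, and variables do not carry over. Pictures are saved under pics/ and viewed, at most 14 in all, crops included, and the job is handed in when it is done.

Besides the shell and the picture viewer there is one more tool, called by a JSON object that holds its "op" and its "data". apply_moves: Moves the arm, as the interface text tells. Its arguments: {"type":"object","properties":{"plan":{"type":"array","items":{"type":"number"}},"grip":{"type":"number"}},"required":["plan"]}

```bash
mkdir -p pics; ls; cat > h.py <<'E'
from rig import bot
import numpy as np, cv2
def cam(n):
    i=bot.camera_info(n); f=210/np.tan(np.radians(i["vertical_fov"])/2)
    if "mount" in i:
        s=bot.read_state(); T=np.eye(4);T[:3,:3]=np.array(s["tcp_rot"]);T[:3,3]=s["position"]
        return f,i["cx"],i["cy"],T@np.array(i["mount"])
    R=cv2.Rodrigues(np.array(i["rvec"],float))[0];M=np.eye(4);M[:3,:3]=R;M[:3,3]=np.ravel(i["tvec"])
    return f,i["cx"],i["cy"],np.linalg.inv(M)
def ray(c,u,v,z):  # intersect plane z
    f,cx,cy,M=c; d=M[:3,:3]@np.array([(u-cx)/f,(v-cy)/f,1]); o=M[:3,3]
    return o+d*(z-o[2])/d[2]
def cloud(c,D):
    f,cx,cy,M=c; v,u=np.mgrid[:D.shape[0],:D.shape[1]]
    P=np.stack([(u-cx)/f*D,(v-cy)/f*D,D],-1)
    return P@M[:3,:3].T+M[:3,3]
def save(n,im): cv2.imwrite(f"pics/{n}.png",im[...,::-1])
E
python3 - <<'E'
from h import *
print(bot.hold_point_z, bot.read_state()["position"], bot.read_state()["tcp_rot"])
for n in("top","scene"):
    im,D=bot.capture(n); save(n+"0",im); np.save(n+"0.npy",D); c=cam(n); print(n,bot.camera_info(n))
    np.savez(n+"0.npz",im=im,D=D)
    for t,z in dict(cup_center=.057,mug_center=.04,canister_center=.042,tin_center=.025,board=0,coaster=.014,cork_mat=.014,bowl=0,coffee_pot=0).items():
        for r in bot.pinpoint(n,t):
            u,v=r["xy"][0]*560,r["xy"][1]*420
            print(t,round(r["p"],2),round(u),round(v),ray(c,u,v,z).round(3))
E
```

```text
pics
0.0187 [ 0.25914085 -0.56795028  0.22157606] [[ 9.09867029e-01  4.14899637e-01 -5.30077246e-04]
 [ 4.14899810e-01 -9.09864784e-01  2.05491965e-03]
 [ 3.70286798e-04 -2.08963259e-03 -9.99997748e-01]]
top {'vertical_fov': 42.577577016013194, 'cx': 280.0548553390204, 'cy': 206.65784867599132, 'rvec': array([ 2.10581194, -2.16158684,  0.17467669]), 'tvec': array([0.01356377, 0.52008067, 1.4482737 ])}
cup_center 0.68 330 174 [ 0.606 -0.141  0.057]
mug_center 0.94 136 196 [0.561 0.4   0.04 ]
mug_center 0.63 135 159 [0.668 0.406 0.04 ]
mug_center 0.23 244 169 [0.632 0.098 0.04 ]
canister_center 0.77 282 233 [ 0.447 -0.004  0.042]
canister_center 0.62 246 222 [0.481 0.095 0.042]
tin_center 0.57 411 198 [ 0.539 -0.367  0.025]
board 0.92 284 172 [ 0.627 -0.015  0.   ]
board 0.62 280 229 [0.465 0.002 0.   ]
coaster 0.63 330 176 [ 0.608 -0.145  0.014]
bowl 0.8 345 255 [ 0.385 -0.178  0.   ]
coffee_pot 0.91 215 259 [0.383 0.185 0.   ]
scene {'vertical_fov': 47.59499583296389, 'cx': 284.3265513291427, 'cy': 210.3571339567284, 'rvec': array([ 1.57896649,  1.9737743 , -0.83593081]), 'tvec': array([ 0.08879836, -0.33021799,  1.4812297 ])}
cup_center 0.91 197 221 [ 0.607 -0.149  0.057]
mug_center 0.94 447 247 [0.55  0.388 0.04 ]
mug_center 0.74 457 292 [0.667 0.405 0.04 ]
canister_center 0.91 282 190 [0.453 0.007 0.042]
canister_center 0.75 319 208 [0.494 0.104 0.042]
canister_center 0.31 202 235 [ 0.633 -0.128  0.042]
tin_center 0.93 131 198 [ 0.541 -0.344  0.025]
tin_center 0.33 251 251 [ 0.639 -0.017  0.025]
board 0.94 255 251 [ 0.617 -0.017  0.   ]
coaster 0.83 203 238 [ 0.616 -0.138  0.014]
coaster 0.26 255 253 [ 0.635 -0.012  0.014]
cork_mat 0.81 309 259 [0.626 0.107 0.014]
bowl 0.85 221 171 [ 0.371 -0.176  0.   ]
coffee_pot 0.92 361 192 [0.374 0.19  0.   ]
```

```bash
python3 -c "
import cv2
cv2.imwrite('pics/top0c.png',cv2.resize(cv2.imread('pics/top0.png')[110:310,90:450],(792,440),interpolation=cv2.INTER_CUBIC))"
```

```text
(no output)
```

View pics/top0c.png

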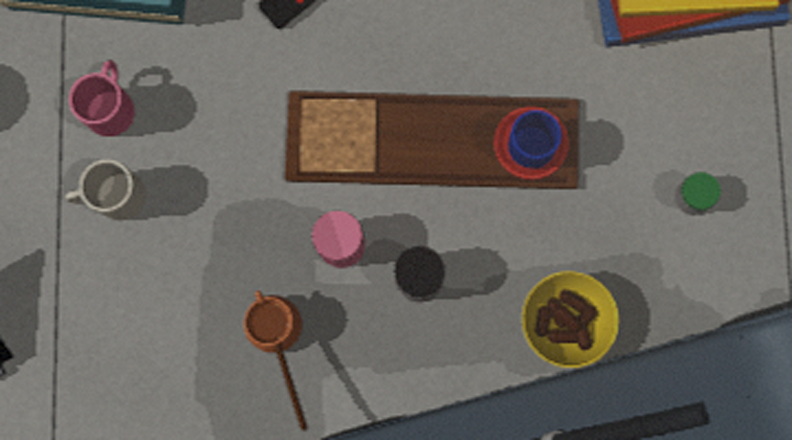

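View pics/scene0.png

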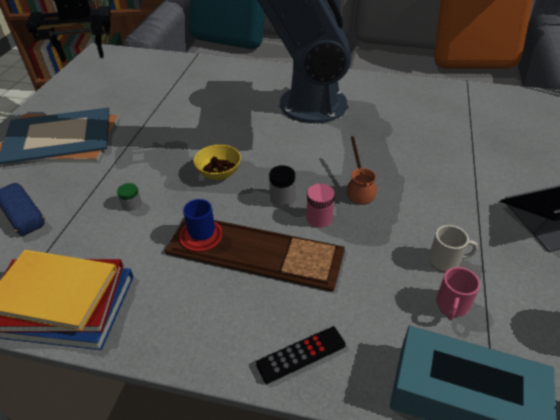

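The top crop shows these candidates, in full-picture pixels:
- **Mugs:** white (138,195), handle to the left; the pink look-alike is at (136,157).
- **Canisters:** steel with black cap (281,233); the pink look-alike is at (244,218).
- **Other items:** tin (408,197), cup on coaster (333,172), cork (244,171), pot (213,256), bowl (349,255).

I choose the white mug and the black-capped canister. Next I'll measure with the depth images.

```bash
python3 - <<'E'
from h import *
from scipy.optimize import least_squares
g=dict(cup=(.607,-.145,.094,.031),mug=(.556,.394,.08,.033),can=(.45,.0,.084,.031),tin=(.54,-.355,.05,.024),pinkcan=(.488,.1,.084,.031),pinkmug=(.668,.405,.08,.033))
for n in("top","scene"):
    z=np.load(n+"0.npz");c=cam(n);P=cloud(c,z["D"]);im=z["im"].astype(int)
    for k,(x,y,h,r) in g.items():
        m=(np.hypot(P[...,0]-x,P[...,1]-y)<.055)&(abs(P[...,2]-h)<.012)&(z["D"]>0)
        q=P[m]; 
        if len(q)<8: print(n,k,len(q));continue
        # disc fit: soft: min enclosing of given radius
        f=lambda p:np.maximum(np.hypot(q[:,0]-p[0],q[:,1]-p[1])-r,0) if k in("can","tin","pinkcan") else np.hypot(q[:,0]-p[0],q[:,1]-p[1])-r+.002
        s=least_squares(f,[q[:,0].mean(),q[:,1].mean()],loss="soft_l1",f_scale=.003).x
        print(n,k,len(q),"fit",s.round(4),"mean",q.mean(0).round(4))
    hsv=cv2.cvtColor(z["im"],cv2.COLOR_RGB2HSV)
    b=(abs(P[...,0]-.62)<.12)&(abs(P[...,1]+.015)<.25)
    bb=b&(P[...,2]>.008)&(P[...,2]<.026)&(im.sum(-1)<400)
    for nm,m in (("board+",b&(P[...,2]>.009)&(P[...,2]<.028)),("cork",b&(P[...,2]<.03)&(hsv[...,0]<20)&(hsv[...,2]>125)&(hsv[...,1]>60)&(abs(P[...,1]-.11)<.07)),("coaster",b&(P[...,2]<.03)&((hsv[...,0]<6)|(hsv[...,0]>172))&(hsv[...,1]>165)&(abs(P[...,1]+.14)<.07))):
        q=P[m].astype(np.float32); print(n,nm,len(q),q[:,2].mean().round(4),cv2.minAreaRect(q[:,:2]), cv2.minEnclosingCircle(q[:,:2]))
# handle
    x,y=.556,.394
    m=(np.hypot(P[...,0]-x,P[...,1]-y)<.075)&(np.hypot(P[...,0]-x,P[...,1]-y)>.042)&(P[...,2]>.03)&(P[...,2]<.075)
    q=P[m]; print("handle",len(q),q.mean(0) if len(q) else 0)
E
```

```text
top cup 136 fit [ 0.6062 -0.1474] mean [ 0.6066 -0.1473  0.0918]
top mug 153 fit [0.5594 0.3835] mean [0.5601 0.3844 0.0768]
top can 418 fit [ 4.43e-01 -1.00e-04] mean [4.424e-01 1.000e-04 8.330e-02]
top tin 245 fit [ 0.5396 -0.356 ] mean [ 0.5389 -0.3553  0.0494]
top pinkcan 412 fit [0.4893 0.1   ] mean [0.489  0.0997 0.0831]
top pinkmug 158 fit [0.6702 0.3988] mean [0.6708 0.3986 0.0771]Traceback (most recent call last):
  File "<stdin>", line 18, in <module>
cv2.error: OpenCV(4.12.0) /io/opencv/modules/imgproc/src/convhull.cpp:143: error: (-215:Assertion failed) total >= 0 && (depth == CV_32F || depth == CV_32S) in function 'convexHull'
```

```bash
cat > m.py <<'E'
from h import *
from scipy.optimize import least_squares
def fitc(P,D,x,y,h,r,solid):
    d=np.hypot(P[...,0]-x,P[...,1]-y)
    q=P[(d<.05)&(abs(P[...,2]-h)<.008)&(D>0)]
    if len(q)<8: return None
    f=lambda p:np.maximum(np.hypot(q[:,0]-p[0],q[:,1]-p[1])-r,0) if solid else np.hypot(q[:,0]-p[0],q[:,1]-p[1])-r+.002
    s=least_squares(f,[q[:,0].mean(),q[:,1].mean()],loss="soft_l1",f_scale=.003).x
    return s.round(4),q.mean(0).round(4),len(q)
E
python3 - <<'E'
from m import *
g=dict(cup=(.607,-.145,.094,.031),mug=(.556,.394,.08,.033),can=(.45,.0,.084,.031),tin=(.54,-.355,.05,.024))
for n in("top","scene"):
    z=np.load(n+"0.npz");c=cam(n);P=cloud(c,z["D"])
    if n=="scene":
        for k,(x,y,h,r) in g.items(): print(k,fitc(P,z["D"],x,y,h,r,k in("can","tin")))
    hsv=cv2.cvtColor(z["im"],cv2.COLOR_RGB2HSV)
    b=(abs(P[...,0]-.62)<.12)&(abs(P[...,1]+.015)<.25)&(P[...,2]<.028)
    for nm,m in (("board+",b&(P[...,2]>.009)),("cork",b&(hsv[...,0]<20)&(hsv[...,2]>125)&(hsv[...,1]>60)&(abs(P[...,1]-.11)<.07)),("coaster",b&((hsv[...,0]<6)|(hsv[...,0]>172))&(hsv[...,1]>165)&(abs(P[...,1]+.14)<.07))):
        q=P[m]; xy=np.ascontiguousarray(q[:,:2],np.float32)
        print(n,nm,len(q),q[:,2].mean().round(4),cv2.minAreaRect(xy), cv2.minEnclosingCircle(xy))
    x,y=.556,.394
    d=np.hypot(P[...,0]-x,P[...,1]-y)
    q=P[(d<.075)&(d>.042)&(P[...,2]>.03)&(P[...,2]<.075)]; print("handle",len(q),q.mean(0) if len(q) else 0)
E
```

```text
top board+ 4790 0.0161 ((0.6113367080688477, -0.018503621220588684), (0.2206547111272812, 0.48571574687957764), 0.27051809430122375) ((0.6079154014587402, -0.01851978898048401), 0.2581813633441925)
top cork 1059 0.0195 ((0.6301400065422058, 0.10271595418453217), (0.09659946709871292, 0.09630483388900757), 87.71961975097656) ((0.6303496956825256, 0.10359099507331848), 0.06646059453487396)
top coaster 180 0.0195 ((0.6145144104957581, -0.1436130255460739), (0.08803477883338928, 0.09332355856895447), 79.1372299194336) ((0.6137507557868958, -0.14732880890369415), 0.04819273576140404)
handle 40 [0.56280149 0.37046139 0.05326573]
cup (array([ 0.6064, -0.1423]), array([ 0.6065, -0.1427,  0.0919]), 242)
mug (array([0.559 , 0.3886]), array([0.5598, 0.3891, 0.078 ]), 315)
can (array([0.4416, 0.0053]), array([0.4454, 0.0061, 0.0837]), 409)
tin (array([ 0.5387, -0.3513]), array([ 0.5409, -0.3494,  0.0495]), 255)
scene board+ 6891 0.0163 ((0.5883872509002686, -0.014312267303466797), (0.37989547848701477, 0.19079339504241943), 87.07054901123047) ((0.6232495307922363, -0.015417943708598614), 0.19705787301063538)
scene cork 841 0.0204 ((0.6276966333389282, 0.10441151261329651), (0.09253790229558945, 0.09338022023439407), 89.5892562866211) ((0.629745602607727, 0.105911485850811), 0.0611826591193676)
scene coaster 639 0.0198 ((0.6160165667533875, -0.14223690330982208), (0.08866250514984131, 0.09716048836708069), 21.813594818115234) ((0.6093612313270569, -0.14502108097076416), 0.05219551920890808)
handle 59 [0.55211796 0.44122252 0.04743281]
```

{"op": "apply_moves", "data": {"plan": [0.58,0.7,0.13,0.55,0.58,0.7,0.13,0.55,0.58,0.7,0.13,0.55,0.58,0.7,0.13,0.55,0.58,0.7,0.13,0.55,0.58,0.7,0.13,0.55,0.58,0.7,0.13,0.55,0.58,0.7,0.13,0.55,0.58,0.7,0.13,0.55,0.58,0.7,0.13,0.55,0.58,0.7,0.13,0.5,0,0,0,0], "grip": -1}}

```text
time_s: 2.5
position: [0.5802, -0.1812, 0.2946]
tcp_rot: [[0.091, 0.996, 0.002], [0.996, -0.091, -0.0], [-0.0, 0.002, -1.0]]
force: [0.4, -0.2, -0.0]
opening: 1.0
grasp_force: 0.0
```

```bash
cat > w.py <<'E'
from m import *
import sys
g=dict(cup=(.607,-.145,.094,.031),mug=(.559,.386,.08,.033),can=(.442,.0025,.084,.031),tin=(.539,-.3535,.05,.024),cup2=(.629,.104,.094,.031),mug2=(.614,-.145,.1,.033),can2=(.622,-.02,.098,.031),tin2=(.622,-.02,.148,.024))
def pads(hsv,P,D):
    b=(abs(P[...,0]-.62)<.12)&(P[...,2]<.032)&(P[...,2]>.012)&(D>0)
    out={}
    for nm,m in (("cork",b&(hsv[...,0]<22)&(hsv[...,2]>125)&(hsv[...,1]>60)&(abs(P[...,1]-.11)<.07)),("coaster",b&((hsv[...,0]<6)|(hsv[...,0]>172))&(hsv[...,1]>150)&(abs(P[...,1]+.14)<.07)),("board",b&(abs(P[...,1]+.02)<.21))):
        m=cv2.morphologyEx(m.astype(np.uint8),cv2.MORPH_OPEN,np.ones((3,3)))>0
        xy=np.ascontiguousarray(P[m][:,:2],np.float32)
        if len(xy)>20: print(nm,len(xy),P[m][:,2].mean().round(4),*[np.round(a,4) for a in cv2.minAreaRect(xy)],"|",*[np.round(a,4) for a in cv2.minEnclosingCircle(xy)])
s=bot.read_state();c=cam("wrist");im,D=bot.capture("wrist");save(sys.argv[1],im);np.savez(sys.argv[1]+".npz",im=im,D=D,c=np.array(c,object))
R=np.array(s["tcp_rot"]);print(s["time_s"],np.round(s["position"],4),"yaw",np.degrees(np.arctan2(R[1,1],R[0,1])).round(2),"tilt",R[:2,2].round(4),np.round(s["force"],1))
P=cloud(c,D);print("cam at",c[3][:3,3].round(3),"ext",np.percentile(P[D>0],[1,99],axis=0).round(3).tolist())
for k in sys.argv[2:]:
    x,y,h,r=g[k];print(k,fitc(P,D,x,y,h,r,k[:3] in("can","tin")))
pads(cv2.cvtColor(im,cv2.COLOR_RGB2HSV),P,D)
E
python3 w.py w1 cup can tin
```

```text
2.5 [ 0.5802 -0.1812  0.2946] yaw -5.23 tilt [ 0.0019 -0.0002] [ 0.4 -0.2 -0. ]
cam at [ 0.587 -0.106  0.456] ext [[0.203, -0.485, -0.751], [1.642, 0.053, 0.414]]
cup (array([ 0.605 , -0.1436]), array([ 0.606 , -0.1444,  0.093 ]), 596)
can (array([0.4416, 0.0031]), array([0.4425, 0.0021, 0.0831]), 2853)
tin (array([ 0.5363, -0.3705]), array([ 0.5363, -0.3705,  0.0498]), 86)
coaster 1393 0.0196 [ 0.6132 -0.1417] [0.0886 0.0971] 70.413 | [ 0.6119 -0.1457] 0.049
board 14383 0.0153 [ 0.6174 -0.0848] [0.2427 0.1177] 86.6018 | [ 0.6179 -0.0844] 0.1328
```

View pics/w1.png

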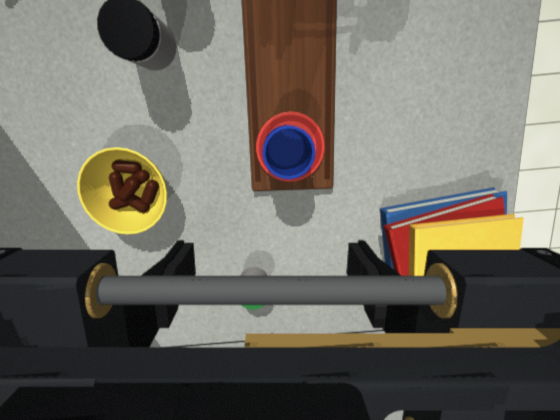

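The blue cup is at (290,150) on the red coaster, the black-capped canister at (128,28), and the tin is half hidden at (250,300). The cup choice is confirmed, so I'll go down over it.

{"op": "apply_moves", "data": {"plan": [0.5,0.74,0,0.52,0,0,0,0,0,0,-1,0,0,0,-1,0,0,0,-1,0,0,0,-0.8,0,0,0,-0.6,0,0,0,-0.4,0,0,0,-0.17,0,0,0,0,0]}}

```text
time_s: 3.8
position: [0.6027, -0.1476, 0.0453]
tcp_rot: [[0.006, 1.0, -0.001], [1.0, -0.006, 0.0], [0.0, -0.001, -1.0]]
force: [1.1, 0.6, -0.3]
opening: 1.001
grasp_force: 0.0
```

{"op": "apply_moves", "data": {"plan": [0,0,0,0,0,0,0,0,0,0,0,0,0,0,0,0,0,0,0,0,0,0,0,0], "grip": 1}}

```text
time_s: 4.55
position: [0.6042, -0.1468, 0.0463]
tcp_rot: [[0.005, 1.0, 0.002], [1.0, -0.005, -0.001], [-0.001, 0.002, -1.0]]
force: [1.3, 0.2, 5.0]
opening: 0.718
grasp_force: 30.0
```

{"op": "apply_moves", "data": {"plan": [0,0,0.2,0,0,0,0.6,0,0,0,0.8,0,0,0,0.8,0,0,0.4,0.4,0,0.1,0.8,0,0,0.1,0.8,0,0,0.1,0.6,0,0,0.1,0.4,0,0,0,0,0,0,0,0,0,0]}}

```text
time_s: 5.92
position: [0.623, 0.0029, 0.1851]
tcp_rot: [[0.005, 1.0, -0.001], [1.0, -0.005, -0.001], [-0.001, -0.001, -1.0]]
force: [-0.9, -0.1, -2.3]
opening: 0.717
grasp_force: 30.0
```

```bash
python3 w.py w2 can
```

```text
5.925 [0.623  0.0029 0.1851] yaw -0.29 tilt [-0.0011 -0.0005] [-0.9 -0.1 -2.3]
cam at [0.624 0.078 0.347] ext [[0.334, -0.083, -0.002], [0.931, 0.186, 0.304]]
can (array([0.4419, 0.0041]), array([0.4434, 0.0054, 0.0832]), 3840)
cork 10686 0.0191 [0.6278 0.1043] [0.1299 0.0986] 87.7321 | [0.6244 0.1059] 0.0759
board 21073 0.0165 [0.5926 0.0627] [0.2213 0.1839] 87.0543 | [0.6157 0.0655] 0.1245
```

```bash
cat > pad.py <<'E'
from m import *
import sys
z=np.load(sys.argv[1]+".npz",allow_pickle=True);c=z["c"];P=cloud(c,z["D"]);hsv=cv2.cvtColor(z["im"],cv2.COLOR_RGB2HSV)
def big(m):
    m=cv2.morphologyEx(m.astype(np.uint8),cv2.MORPH_OPEN,np.ones((7,7)));n,l,s,_=cv2.connectedComponentsWithStats(m);return l==1+s[1:,4].argmax()
for nm,m in(("cork",(hsv[...,0]<22)&(hsv[...,2]>125)&(hsv[...,1]>60)&(abs(P[...,1]-.11)<.08)&(abs(P[...,2]-.02)<.006)),("board",(abs(P[...,2]-.016)<.008)&(z["D"]>0))):
    b=big(m);xy=P[b][:,:2].astype(np.float32);print(nm,len(xy),[np.round(a,4) for a in cv2.minAreaRect(np.ascontiguousarray(xy))],xy.mean(0).round(4),np.percentile(xy,[.5,99.5],axis=0).round(4).tolist())
    for y0 in np.arange(-.2,.2,.05):
        k=xy[abs(xy[:,1]-y0)<.01]
        if nm=="board" and len(k)>50:print(round(y0,3),np.percentile(k[:,0],[1,99]).round(4))
E
python3 pad.py w2; python3 pad.py w1
```

```text
cork 9855 [array([0.6283, 0.1049]), array([0.0963, 0.0961]), np.float64(87.5836)] [0.6279 0.1068] [[0.5801, 0.0568], [0.6756, 0.1526]]
board 21412 [array([0.626 , 0.0677]), array([0.2099, 0.1202]), np.float64(87.008)] [0.626  0.0867] [[0.5645, -0.0246], [0.6875, 0.1716]]
-0.0 [0.5632 0.6806]
0.05 [0.5662 0.6829]
0.1 [0.5689 0.6854]
0.15 [0.5715 0.6886]Traceback (most recent call last):
  File "pad.py", line 7, in <module>
    b=big(m);xy=P[b][:,:2].astype(np.float32);print(nm,len(xy),[np.round(a,4) for a in cv2.minAreaRect(np.ascontiguousarray(xy))],xy.mean(0).round(4),np.percentile(xy,[.5,99.5],axis=0).round(4).tolist())
  File "pad.py", line 5, in big
    m=cv2.morphologyEx(m.astype(np.uint8),cv2.MORPH_OPEN,np.ones((7,7)));n,l,s,_=cv2.connectedComponentsWithStats(m);return l==1+s[1:,4].argmax()
                                                                                                                                 ~~~~~~~~~~~~~~^^
ValueError: attempt to get argmax of an empty sequence
```

View pics/w2.png

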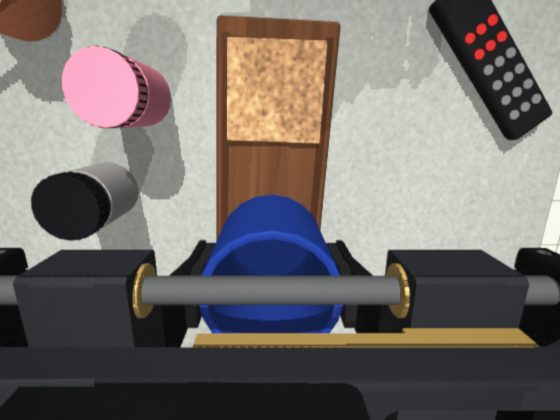

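The cup is held at (270,270), the cork is clear at (275,90), and the pink canister is at (100,90) next to the black-capped one at (70,205). I'll place the cup on the cork at (.628,.105).

{"op": "apply_moves", "data": {"plan": [0,0.4,0,0,0.05,0.6,0,0,0.05,0.6,0,0,0,0.39,-0.2,0,0,0,-0.7,0,0,0,-0.7,0,0,0,-0.5,0,0,0,-0.3,0,0,0,-0.2,0,0,0,-0.1,0,0,0,0,0,0,0,0,0]}}

```text
time_s: 7.48
position: [0.629, 0.1028, 0.0514]
tcp_rot: [[0.005, 1.0, 0.002], [1.0, -0.005, -0.0], [-0.0, 0.002, -1.0]]
force: [0.5, -0.5, -2.1]
opening: 0.715
grasp_force: 30.0
```

{"op": "apply_moves", "data": {"plan": [0,0,-0.06,0,0,0,-0.03,0,0,0,0,0,0,0,0,0]}}

```text
time_s: 7.98
position: [0.6284, 0.1029, 0.0463]
tcp_rot: [[0.005, 1.0, 0.0], [1.0, -0.005, 0.0], [0.0, 0.0, -1.0]]
force: [-0.9, -0.5, 1.5]
opening: 0.718
grasp_force: 30.0
```

{"op": "apply_moves", "data": {"plan": [0,0,0,0,0,0,0,0,0,0,0,0,0,0,0,0,0,0,0,0,0,0,0.2,0,0,0,0.6,0,0,0,1,0,0,0,1,0,0,0,1,0,0,0,1,0,0,0,0,0], "grip": -1}}

```text
time_s: 9.48
position: [0.6312, 0.1029, 0.2924]
tcp_rot: [[0.005, 1.0, 0.012], [1.0, -0.005, -0.0], [-0.0, 0.012, -1.0]]
force: [-0.0, 0.2, -0.5]
opening: 0.998
grasp_force: 0.0
```

{"op": "apply_moves", "data": {"plan": [-0.2,0.8,0,0,-0.3,0.8,0,0,-0.3,0.8,0,0,-0.3,0.8,0,0,-0.2,0.4,0,0,0,0,0,0,0,0,0,0]}}

```text
time_s: 10.35
position: [0.5638, 0.2816, 0.2858]
tcp_rot: [[0.006, 1.0, 0.0], [1.0, -0.006, -0.001], [-0.001, 0.0, -1.0]]
force: [0.1, 0.6, -0.6]
opening: 1.001
grasp_force: 0.0
```

```bash
python3 w.py w3 mug cup2
```

```text
10.35 [0.5638 0.2816 0.2858] yaw -0.34 tilt [ 0.    -0.001] [ 0.1  0.6 -0.6]
cam at [0.564 0.357 0.448] ext [[0.193, 0.009, -0.747], [1.605, 0.497, 0.405]]
mug (array([0.5578, 0.3878]), array([0.5573, 0.3905, 0.0788]), 735)
cup2 (array([0.6282, 0.1078]), array([0.6296, 0.0982, 0.0919]), 353)
cork 1064 0.0197 [0.6282 0.1031] [0.1022 0.0953] 87.9941 | [0.6275 0.1051] 0.0667
board 2774 0.0165 [0.5926 0.0969] [0.1537 0.1842] 89.5495 | [0.6011 0.0926] 0.1077
```

View pics/w3.png

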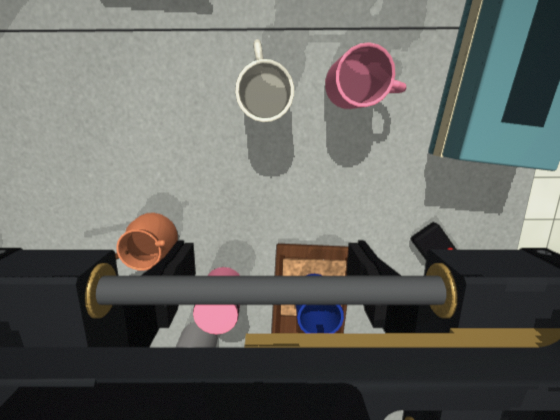

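White mug at (265,90), handle up toward +y. The pink mug beside it at (362,80) leaves about 20 mm of finger clearance. The cup stands on the cork at (320,318).

{"op": "apply_moves", "data": {"plan": [-0.06,0.6,0,0,-0.06,0.9,0,0,0,0.6,-0.3,0,0,0,-1,0,0,0,-1,0,0,0,-1,0,0,0,-0.8,0,0,0,-0.6,0,0,0,-0.3,0,0,0,-0.15,0,0,0,0,0,0,0,0,0]}}

```text
time_s: 11.9
position: [0.5583, 0.3883, 0.03]
tcp_rot: [[0.005, 1.0, 0.002], [1.0, -0.005, 0.001], [0.001, 0.002, -1.0]]
force: [0.3, 0.4, 0.7]
opening: 1.0
grasp_force: 0.0
```

{"op": "apply_moves", "data": {"plan": [0,0,0,0,0,0,0,0,0,0,0,0,0,0,0,0,0,0,0,0,0,0,0,0], "grip": 1}}

```text
time_s: 12.65
position: [0.5575, 0.388, 0.0289]
tcp_rot: [[0.005, 1.0, 0.0], [1.0, -0.005, 0.0], [0.0, 0.0, -1.0]]
force: [-0.9, -0.4, 3.0]
opening: 0.757
grasp_force: 30.0
```

{"op": "apply_moves", "data": {"plan": [0,0,0.2,0,0,0,0.5,0,0,0,0.8,0,0,0,0.8,0,0,0,0.6,0,0,0,0.3,0,0,0,0,0]}}

```text
time_s: 13.52
position: [0.5575, 0.388, 0.1892]
tcp_rot: [[0.005, 1.0, 0.001], [1.0, -0.005, 0.001], [0.001, 0.001, -1.0]]
force: [0.0, -0.1, -2.4]
opening: 0.756
grasp_force: 30.0
```

```bash
python3 - <<'E'
from m import *
for n in("top","scene"):
    im,D=bot.capture(n);c=cam(n);P=cloud(c,D);hsv=cv2.cvtColor(im,cv2.COLOR_RGB2HSV);save(n+"1",im)
    m=((hsv[...,0]<6)|(hsv[...,0]>172))&(hsv[...,1]>150)&(np.hypot(P[...,0]-.613,P[...,1]+.145)<.07)&(abs(P[...,2]-.02)<.008)
    xy=np.ascontiguousarray(P[m][:,:2],np.float32);print(n,len(xy),xy.mean(0),cv2.minEnclosingCircle(xy))
    b=(abs(P[...,0]-.62)<.09)&(abs(P[...,1]+.018)<.22)&(abs(P[...,2]-.016)<.009)
    m=cv2.morphologyEx(b.astype(np.uint8),cv2.MORPH_OPEN,np.ones((5,5)));N,l,s,_=cv2.connectedComponentsWithStats(m);m=l==1+s[1:,4].argmax()
    xy=np.ascontiguousarray(P[m][:,:2],np.float32);print("board",len(xy),cv2.minAreaRect(xy))
    m=(hsv[...,0]<22)&(hsv[...,2]>125)&(hsv[...,1]>60)&(abs(P[...,1]-.104)<.06)&(abs(P[...,2]-.02)<.006)&(abs(P[...,0]-.628)<.06)
    xy=np.ascontiguousarray(P[m][:,:2],np.float32);print("cork",len(xy),cv2.minAreaRect(xy)[:2])
    print("cup",fitc(P,D,.628,.105,.094,.031,0)[0],"can",fitc(P,D,.442,.004,.084,.031,1)[0])
E
```

```text
top 783 [ 0.61241037 -0.14715767] ((0.6131971478462219, -0.14760279655456543), 0.04866923391819)
board 3192 ((0.6218315362930298, -0.041120827198028564), (0.33507105708122253, 0.1203249990940094), 86.62583923339844)
cork 33 ((0.6383528113365173, 0.10276511311531067), (0.06975004822015762, 0.1004846841096878))
cup [0.6301 0.1015] can [4.432e-01 3.000e-04]
scene 1160 [ 0.6138523  -0.14279965] ((0.6092395186424255, -0.14713020622730255), 0.05387837439775467)
board 6584 ((0.6218381524085999, -0.015904679894447327), (0.3803500831127167, 0.12440397590398788), 86.73200225830078)
cork 13 ((0.6682016849517822, 0.063863605260849), (0.006806319113820791, 0.008231954649090767))
cup [0.6297 0.1069] can [0.4419 0.0056]
```

{"op": "apply_moves", "data": {"plan": [0,-0.4,0,0,0.1,-0.8,0,0,0.1,-1,0,0,0.1,-1,0,0,0.1,-1,0,0,0.1,-1,0,0,0.1,-1,0,0,0.1,-1,0,0,0.1,-1,0,0,0.1,-1,0,0,0.1,-0.8,0,0,0.1,-0.66,0,0]}}

```text
time_s: 15.12
position: [0.6107, -0.1479, 0.1873]
tcp_rot: [[0.007, 1.0, -0.003], [1.0, -0.007, 0.0], [0.0, -0.003, -1.0]]
force: [-0.1, 0.5, -2.1]
opening: 0.755
grasp_force: 30.0
```

{"op": "apply_moves", "data": {"plan": [0,0,0,0,0,0,-0.4,0,0,0,-0.8,0,0,0,-0.7,0,0,0,-0.4,0,0,0,-0.3,0,0,0,-0.1,0,0,0,0,0,0,0,0,0]}}

```text
time_s: 16.25
position: [0.613, -0.1454, 0.0545]
tcp_rot: [[0.005, 1.0, 0.002], [1.0, -0.005, -0.001], [-0.001, 0.002, -1.0]]
force: [0.3, 1.2, -2.5]
opening: 0.756
grasp_force: 30.0
```

{"op": "apply_moves", "data": {"plan": [0,0,-0.06,0,0,0,-0.04,0,0,0,0,0,0,0,0,0]}}

```text
time_s: 16.75
position: [0.6125, -0.1452, 0.0489]
tcp_rot: [[0.005, 1.0, 0.0], [1.0, -0.005, -0.0], [-0.0, 0.0, -1.0]]
force: [0.1, 0.5, 1.2]
opening: 0.759
grasp_force: 30.0
```

{"op": "apply_moves", "data": {"plan": [0,0,0,0,0,0,0,0,0,0,0,0,0,0,0,0,0,0,0,0,0,0,0.2,0,0,0,0.6,0,0,0,1,0,0,0,1,0,0,0,1,0,0,0,1,0,0,0,0,0], "grip": -1}}

```text
time_s: 18.25
position: [0.6149, -0.1462, 0.2948]
tcp_rot: [[0.005, 1.0, 0.011], [1.0, -0.005, -0.005], [-0.005, 0.011, -1.0]]
force: [-0.4, -0.0, 0.6]
opening: 0.996
grasp_force: 0.0
```

{"op": "apply_moves", "data": {"plan": [-0.8,0.2,0,0,-0.8,0.2,0,0,-0.8,0.2,0,0,-0.6,0.2,0,0,-0.4,0.2,0,0,0,0,0,0,0,0,0,0]}}

```text
time_s: 19.12
position: [0.4431, -0.0956, 0.2885]
tcp_rot: [[0.005, 1.0, 0.001], [1.0, -0.005, -0.0], [-0.0, 0.001, -1.0]]
force: [-0.6, -1.1, 1.0]
opening: 0.999
grasp_force: 0.0
```

```bash
python3 w.py w4 can cup2
```

```text
19.125 [ 0.4431 -0.0956  0.2885] yaw -0.29 tilt [ 0.0009 -0.0004] [-0.6 -1.1  1. ]
cam at [ 0.444 -0.02   0.45 ] ext [[0.074, -0.36, -0.002], [0.844, 0.12, 0.407]]
can (array([0.4411, 0.0038]), array([0.4411, 0.0042, 0.0835]), 2462)
cup2 (array([0.6273, 0.1053]), array([0.6247, 0.0835, 0.0918]), 465)
cork 1625 0.0195 [0.6287 0.0871] [0.0609 0.0997] 87.7124 | [0.6278 0.0876] 0.0561
coaster 1068 0.0197 [ 0.6009 -0.1395] [0.0962 0.0735] 57.8671 | [ 0.6118 -0.1455] 0.0495
board 16189 0.0156 [ 0.6194 -0.0438] [0.3239 0.1181] 86.8702 | [ 0.602  -0.0425] 0.1661
```

View pics/w4.png

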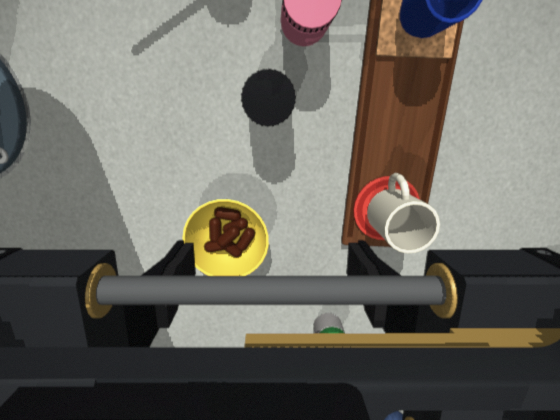

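Black-capped canister at (268,97), pink one behind it at (305,15). The mug stands upright on the coaster at (402,215). Next I'll take the canister at (.4415,.004).

{"op": "apply_moves", "data": {"plan": [-0.03,0.6,0,0,0,0.8,0,0,0,0.59,-0.3,0,0,0,-1,0,0,0,-1,0,0,0,-1,0,0,0,-0.8,0,0,0,-0.6,0,0,0,-0.3,0,0,0,-0.2,0,0,0,0,0,0,0,0,0]}}

```text
time_s: 20.68
position: [0.4414, 0.0042, 0.0289]
tcp_rot: [[0.005, 1.0, 0.001], [1.0, -0.005, -0.0], [-0.0, 0.001, -1.0]]
force: [-0.5, -0.5, -0.1]
opening: 0.998
grasp_force: 0.0
```

{"op": "apply_moves", "data": {"plan": [0,0,0,0,0,0,0,0,0,0,0,0,0,0,0,0,0,0,0,0,0,0,0,0], "grip": 1}}

```text
time_s: 21.42
position: [0.4409, 0.0043, 0.0288]
tcp_rot: [[0.005, 1.0, 0.0], [1.0, -0.005, -0.0], [-0.0, 0.0, -1.0]]
force: [-0.9, -0.2, 5.5]
opening: 0.704
grasp_force: 30.0
```

{"op": "apply_moves", "data": {"plan": [0,0,0.2,0,0,0,0.6,0,0,0,0.8,0,0,0,0.8,0,0,0,0.4,0,0.5,-0.1,0,0,0.8,-0.1,0,0,0.8,-0.1,0,0,0.8,-0.1,0,0,0.5,-0.07,0,0,0.2,0,0,0,0,0,0,0]}}

```text
time_s: 22.92
position: [0.6198, -0.0188, 0.1679]
tcp_rot: [[0.005, 1.0, -0.002], [1.0, -0.005, 0.001], [0.001, -0.002, -1.0]]
force: [-0.8, -0.0, -4.0]
opening: 0.705
grasp_force: 30.0
```

{"op": "apply_moves", "data": {"plan": [0,0,0,0,0,0,-0.4,0,0,0,-0.7,0,0,0,-0.6,0,0,0,-0.4,0,0,0,-0.2,0,0,0,-0.1,0,0,0,0,0,0,0,0,0]}}

```text
time_s: 24.05
position: [0.6214, -0.0193, 0.0495]
tcp_rot: [[0.005, 1.0, 0.002], [1.0, -0.005, -0.0], [-0.0, 0.002, -1.0]]
force: [0.1, 0.3, -2.4]
opening: 0.704
grasp_force: 30.0
```

{"op": "apply_moves", "data": {"plan": [0,0,-0.06,0,0,0,-0.05,0,0,0,-0.02,0,0,0,0,0,0,0,0,0]}}

```text
time_s: 24.68
position: [0.6209, -0.0192, 0.0428]
tcp_rot: [[0.005, 1.0, 0.0], [1.0, -0.005, -0.0], [-0.0, 0.0, -1.0]]
force: [-3.3, 0.2, 5.7]
opening: 0.707
grasp_force: 30.0
```

{"op": "apply_moves", "data": {"plan": [0,0,0,0,0,0,0,0,0,0,0,0,0,0,0,0,0,0,0,0,0,0,0.2,0,0,0,0.6,0,0,0,1,0,0,0,1,0,0,0,1,0,0,0,1,0,0,0,0.2,0], "grip": -1}}

```text
time_s: 26.18
position: [0.6229, -0.0195, 0.2975]
tcp_rot: [[0.005, 1.0, 0.009], [1.0, -0.005, -0.002], [-0.002, 0.009, -1.0]]
force: [0.9, 0.6, 0.6]
opening: 1.001
grasp_force: 0.0
```

{"op": "apply_moves", "data": {"plan": [0,-0.8,0,0,0,-0.9,0,0,0,-0.4,0,0,0,0,0,0,0,0,0,0]}}

```text
time_s: 26.8
position: [0.6205, -0.1228, 0.2916]
tcp_rot: [[0.004, 1.0, -0.001], [1.0, -0.004, 0.001], [0.001, -0.001, -1.0]]
force: [-0.2, 0.7, 0.7]
opening: 1.0
grasp_force: 0.0
```

```bash
python3 w.py w5 can2 cup2 mug2; python3 pad.py w5
```

```text
26.8 [ 0.6205 -0.1228  0.2916] yaw -0.25 tilt [-0.001   0.0014] [-0.2  0.7  0.7]
cam at [ 0.621 -0.048  0.454] ext [[0.244, -0.442, -0.752], [1.688, 0.154, 0.411]]
can2 (array([ 0.6212, -0.0197]), array([ 0.6212, -0.0193,  0.0975]), 2642)
cup2 None
mug2 (array([ 0.6128, -0.1441]), array([ 0.6129, -0.1452,  0.0986]), 667)
cork 1146 0.0194 [0.6272 0.0762] [0.0389 0.0949] 87.9264 | [0.627  0.0763] 0.0509
coaster 990 0.0196 [ 0.6118 -0.1299] [0.0663 0.0964] 88.114 | [ 0.6112 -0.1455] 0.0491
board 14055 0.0159 [ 0.5918 -0.0555] [0.3028 0.1846] 89.6844 | [ 0.5994 -0.0519] 0.1692
cork 574 [array([0.5915, 0.0764]), array([0.0356, 0.0239]), np.float64(89.2435)] [0.5906 0.0759] [[0.5795, 0.0586], [0.6033, 0.0939]]
board 13811 [array([ 0.6192, -0.0529]), array([0.3057, 0.1202]), np.float64(86.9229)] [ 0.6217 -0.0253] [[0.5559, -0.202], [0.6839, 0.0932]]
-0.2 [0.5518 0.6705]
-0.15 [0.5554 0.6736]
-0.1 [0.5578 0.6749]
-0.05 [0.5598 0.6779]
-0.0 [0.5632 0.6814]
0.05 [0.5665 0.6834]
0.1 [0.5689 0.6871]
```

{"op": "apply_moves", "data": {"plan": [-0.2,-0.9,0,0,-0.2,-0.9,0,0,-0.2,-0.9,0,0,-0.2,-0.9,0,0,-0.2,-0.9,0,0,-0.2,-0.9,0,0,-0.2,-0.8,0,0,-0.2,-0.4,0,0,0,0,0,0,0,0,0,0]}}

```text
time_s: 28.1
position: [0.5415, -0.4521, 0.2921]
tcp_rot: [[0.004, 1.0, 0.0], [1.0, -0.004, 0.001], [0.001, 0.0, -1.0]]
force: [0.3, 0.1, -0.2]
opening: 1.003
grasp_force: 0.0
```

```bash
python3 w.py w6 tin mug2
```

```text
28.1 [ 0.5415 -0.4521  0.2921] yaw -0.2 tilt [0.0001 0.0014] [ 0.3  0.1 -0.2]
cam at [ 0.542 -0.377  0.454] ext [[0.165, -0.724, -0.003], [0.928, -0.234, 0.411]]
tin (array([ 0.5374, -0.353 ]), array([ 0.5376, -0.3529,  0.0494]), 1200)
mug2 None
```

View pics/w5.png

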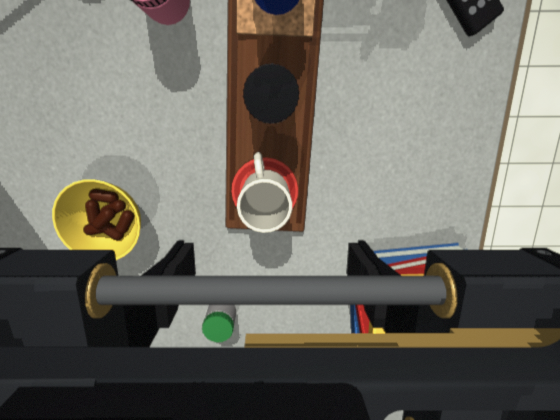

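View pics/w6.png

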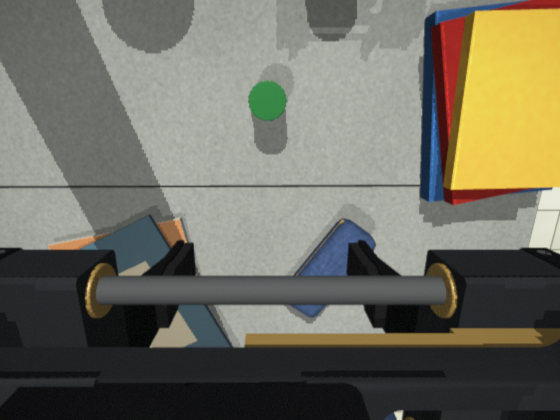

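Canister and mug stand well on the board in w5, at (271,95) and (265,200). In w6 the tin is free at (267,101). I'll grasp the tin.

{"op": "apply_moves", "data": {"plan": [-0.08,0.6,0,0,0,0.8,0,0,0,0.58,-0.4,0,0,0,-1,0,0,0,-1,0,0,0,-1,0,0,0,-1,0,0,0,-0.7,0,0,0,-0.3,0,0,0,-0.2,0,0,0,0,0,0,0,0,0]}}

```text
time_s: 29.65
position: [0.5377, -0.3558, 0.0135]
tcp_rot: [[0.005, 1.0, 0.002], [1.0, -0.005, -0.002], [-0.002, 0.002, -1.0]]
force: [-0.8, -0.1, 0.2]
opening: 0.999
grasp_force: 0.0
```

{"op": "apply_moves", "data": {"plan": [0,0,0,0,0,0,0,0,0,0,0,0,0,0,0,0,0,0,0,0,0,0,0,0], "grip": 1}}

```text
time_s: 30.4
position: [0.5369, -0.3552, 0.012]
tcp_rot: [[0.005, 1.0, 0.0], [1.0, -0.005, -0.0], [-0.0, 0.0, -1.0]]
force: [-0.7, -0.7, 0.2]
opening: 0.543
grasp_force: 30.0
```

{"op": "apply_moves", "data": {"plan": [0,0,0.2,0,0,0,0.6,0,0,0,0.9,0,0,0,0.9,0,0,0,0.6,0,0,0,0.2,0,0.2,0.7,0,0,0.2,0.9,0,0,0.2,0.9,0,0,0.2,0.9,0,0,0.2,0.9,0,0,0.2,0.9,0,0]}}

```text
time_s: 31.9
position: [0.5961, -0.0934, 0.1807]
tcp_rot: [[0.005, 1.0, -0.003], [1.0, -0.005, 0.001], [0.001, -0.003, -1.0]]
force: [-0.2, -0.2, -1.4]
opening: 0.545
grasp_force: 30.0
```

{"op": "apply_moves", "data": {"plan": [0.2,0.8,0,0,0.2,0.5,0,0,0.08,0.17,0,0,0,0,0,0,0,0,-0.5,0,0,0,-0.4,0,0,0,-0.3,0,0,0,-0.1,0,0,0,0,0,0,0,0,0,0,0,0,0]}}

```text
time_s: 33.28
position: [0.6213, -0.0217, 0.1178]
tcp_rot: [[0.005, 1.0, 0.001], [1.0, -0.005, -0.0], [-0.0, 0.001, -1.0]]
force: [0.7, -0.3, -0.7]
opening: 0.544
grasp_force: 30.0
```

{"op": "apply_moves", "data": {"plan": [0,0,-0.08,0,0,0,-0.05,0,0,0,-0.02,0,0,0,0,0,0,0,0,0]}}

```text
time_s: 33.9
position: [0.6207, -0.0215, 0.11]
tcp_rot: [[0.005, 1.0, -0.0], [1.0, -0.005, 0.0], [0.0, -0.0, -1.0]]
force: [-1.3, 0.6, 4.4]
opening: 0.546
grasp_force: 30.0
```

Contact. I'll release, rise and inspect.

{"op": "apply_moves", "data": {"plan": [0,0,0,0,0,0,0,0,0,0,0,0,0,0,0,0,0,0,0,0,0,0,0.2,0,0,0,0.6,0,0,0,1,0,0,0,1,0,0,0,0.8,0,0,0,0,0], "grip": -1}}

```text
time_s: 35.28
position: [0.6232, -0.022, 0.2948]
tcp_rot: [[0.005, 1.0, 0.01], [1.0, -0.005, -0.002], [-0.002, 0.01, -1.0]]
force: [-0.4, 0.5, -0.4]
opening: 1.001
grasp_force: 0.0
```

{"op": "apply_moves", "data": {"plan": [0,-0.8,0,0,0,-0.9,0,0,0,-0.6,0,0,0,0,0,0,0,0,0,0]}}

```text
time_s: 35.9
position: [0.6202, -0.1358, 0.2888]
tcp_rot: [[0.005, 1.0, -0.002], [1.0, -0.005, 0.002], [0.002, -0.002, -1.0]]
force: [-0.0, 0.1, -0.3]
opening: 1.0
grasp_force: 0.0
```

```bash
python3 w.py w7 can2 tin2 mug2; python3 - <<'E'
from m import *
for n in("scene","top"):
    im,D=bot.capture(n);P=cloud(cam(n),D);save(n+"2",im)
    for k,a in dict(cup=(.628,.104,.094,.031,0),mug=(.613,-.145,.1,.033,0),tin=(.621,-.02,.148,.024,1)).items(): print(n,k,fitc(P,D,*a))
E
```

```text
35.9 [ 0.6202 -0.1358  0.2888] yaw -0.29 tilt [-0.0017  0.0015] [-0.   0.1 -0.3]
cam at [ 0.621 -0.061  0.451] ext [[0.246, -0.451, -0.752], [1.683, 0.131, 0.408]]
can2 (array([ 0.6211, -0.0199]), array([ 0.6218, -0.0357,  0.0973]), 581)
tin2 (array([ 0.6209, -0.0196]), array([ 0.6209, -0.0194,  0.1474]), 2301)
mug2 (array([ 0.6128, -0.1442]), array([ 0.6127, -0.1452,  0.0985]), 680)
cork 718 0.0194 [0.6262 0.0678] [0.0243 0.0957] 89.5366 | [0.6261 0.0693] 0.0491
coaster 989 0.0196 [ 0.6124 -0.131 ] [0.066  0.0965] 86.813 | [ 0.6115 -0.1455] 0.0489
board 13741 0.0158 [ 0.5866 -0.0597] [0.2899 0.1843] 87.526 | [ 0.5949 -0.0591] 0.1653
scene cup (array([0.6299, 0.1068]), array([0.6302, 0.1066, 0.0921]), 269)
scene mug (array([ 0.614 , -0.1431]), array([ 0.6149, -0.1429,  0.0979]), 264)
scene tin (array([ 0.6214, -0.0183]), array([ 0.6245, -0.0172,  0.1475]), 370)
top cup (array([0.63  , 0.1017]), array([0.6303, 0.1025, 0.0931]), 118)
top mug None
top tin (array([ 0.6225, -0.0227]), array([ 0.6221, -0.0215,  0.1473]), 239)
```

View pics/scene2.png

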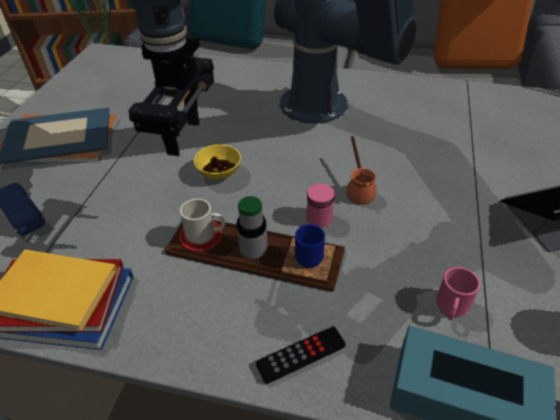

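The picture shows the mug on the coaster (197,220), the canister with the tin on top (251,228), and the cup on the cork (310,245). All are upright and the arm is clear, so I'll hand in.

```bash
python3 -c "
from rig import bot
print(bot.hand_in())"
```

```text
the job is handed in; nothing more can be done
None
```

I handed the job in at about 36 s of the 102 s. The cup is on the cork mat, the mug on the red coaster, and the canister mid-board with the tin on top; all look upright and measured within about 5 mm of their targets. The bowl and coffee pot were never approached, and the hand-in returned no verdict.

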